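# Zero the torque checker and find the socket for its nut

### The job

Get the torque checker ready: first turn the black reset knob on its dial back (anticlockwise) until the red peak hand is on its zero stop. Then try the sockets on the hex nut until you find the one that fits, and finish while still holding that socket in the gripper, fully down over the nut. Sockets that do not fit must end up standing on the mat, open end down, and the tape roll, battery and screwdriver are to be left alone.

Things in the scene. Friction and masses are not known exactly. Their poses are not given: they have to be found in the camera images.
- checker: Torque checker: a blue steel box fixed to the bench, 120 mm (its x) by 290 mm (its y), top deck 45 mm above the bench. On the deck, 75 mm from the middle towards its -y end, the hex nut; 75 mm towards its +y end a white dial, 112 mm across, with the reset knob at its centre. Origin: centre of the underside on the bench, z up.
- nut_seat (a point): Point on the deck (45 mm above the bench) on the axis of the fixed brass hex nut; axes are the checker's. Nut 24 mm across flats, one pair of flats facing the checker's +y and -y, the others every 60 degrees. It stands 18 mm above the deck: 16 mm of hexagon, then a 2 mm round land 23.4 mm across as lead-in. The right socket goes down until its underside rests on the deck.
- peak_knob (a joint): Angle of the reset knob and the red peak hand fixed to it, rad: 0 is the zero stop (hand on the long green mark, pointing to the checker's +y), growing clockwise seen from above, up to 1.7. At the start 0.7 to 1.4. It turns with slight friction (0.04 N m), stays where it is left, and has a hard stop at 0.
- peak_knob_grip (a point): Point on the knob's axis at the height to grip, 78 mm above the bench. The knob's black grip bar is 12 mm thick, 40 mm long, 57 to 85 mm above the bench; the bar lies along the red hand, i.e. along this point's own y axis, which turns with the knob. Under it a round hub, 40 mm across, 49 to 57 mm above the bench.
- mat: Black rubber mat fixed to the bench, 130 mm (its x) by 330 mm (its y), 4 mm thick, on which the three sockets stand in a row along its y, about 100 mm apart. Origin: centre of the underside.
- socket_a: One of three look-alike steel deep sockets (a, b, c), 70 mm tall, about 0.2 kg, starting open end down on the mat. Round skirt, 38 mm across, 0 to 30 mm high, with a hexagonal opening 26 mm deep in its underside; above it a solid hexagonal shank, 24 mm across flats, 30 to 70 mm high, to grip by a pair of parallel flats. Origin: centre of the underside, z up to the shank.
- socket_b: Socket, outside the same as socket_a. On each socket the flats of shank and opening line up: one pair faces its own +y and -y, the others follow every 60 degrees. Only one of the three fits the nut: opening 26 mm across flats, so 1 mm play all round and about 9 degrees of turn.
- socket_c: Socket, outside the same as socket_a. The two sockets that do not fit have openings too small (20 and 17 mm across flats) and stop on top of the nut, their undersides 18 mm above the deck. Which of a, b, c fits cannot be seen from outside and is not told: try them.
- tape_roll: Bystander: a roll of paper tape lying flat, 100 mm across, 48 mm high. Origin: centre of the underside.
- battery: Bystander: a black and red tool battery, 75 x 115 mm, 63 mm high. Origin: centre of the underside.
- screwdriver: Bystander: a screwdriver with an orange handle, 200 mm long, lying on the bench beyond the mat, along its own x, about 30 mm high.
Things that resemble listed ones, but are neither listed nor needed, are in the scene too. What is shaped like the socket_a but blue or orange is not meant.

How it is judged:
By the outcome, as a careful person would: the job done as asked, in the order asked, and still so for the second after the job is handed in, while the arm keeps its last pose, push and grip.
It also fails if it takes over 72 s, if anything falls off the work surface, if the arm or the gripper's body presses on something with over 40 N, if the wrist force passes 120 N, or if a joint passes its speed limit or range.

### The arm

A 6-joint arm with a two-finger parallel gripper is mounted at the origin on the work surface. World frame = base frame: x ahead of the robot, y to its left, z up, the work surface at z = 0. Lengths are in m, angles in rad, forces in N, time in s.
With the tool pointing down it reaches from about 0.275 to 0.975 m from the base axis. Payload 8.4 kg.
Tool frame: the origin (TCP) lies on the centre line of the jaws, within the pads' length; the fingertips stand 19 mm ahead of it and the grasp point (between the pads) is the TCP (env.finger_overhang is the distance from the TCP to the fingertips, in m); z points along the fingers, y is the line along which they close (so a half turn about z gives the same grasp; the last joint's range is limited). The gripper opens to 92 mm and grips with 3 to 60 N. Pads are 20 mm wide; open, the fingers measure 128 mm over their backs; the gripper's body (75 mm by 189 mm) begins 69 mm behind the grasp point.
Start: joints at [-1.28, 0.353, 1.633, -0, 1.155, -0.002], TCP at [0.18, -0.598, 0.234] pointing down, gripper open.
Joint ranges: [-2.63, 2.63], [-0.92, 2.1], [0.06, 2.66], [-1.3, 4.44], [0, 2.69], [-3.02, 3.02]. Speed limits (rad/s): [2.22, 2.22, 2.79, 3.14, 3.14, 3.14].

### API

Orientations are given as a 3x3 rotation matrix whose columns are the frame's x, y, z axes.
In Python, from bench import env, imaging, ticket gives the robot as it stands. The module is installed in compiled form; this text tells all that it offers.
- The arm moves only by the shell command python3 -m inch 'ROWS' [OPENING]. ROWS is a JSON list of rows, 1 to 12 of them, each an object with the fields xyz (a list: dx, dy, dz in shares of the most that a row can go, 1 being 50 mm), rotvec (a list: a rotation vector rx, ry, rz in shares of 2 rad (1.0 is 2 rad)); a field left out counts as zero; each row shifts and turns the commanded pose from where the row before left it, along the tool's axes as they then stand; what a row does not reach is not made up. A row lasts 1/10 s, in which the tool goes at most 0.05 m and 0.15 rad, less where a joint would pass 70% of its speed; a pose out of reach is approached as far as the arm can. OPENING is the opening from 0.0 (shut) to 1.0 (fully open), set as the command begins (- or left out keeps the last). The fingers move at their own pace and stop on an object; the grip force is fixed at half the most. Time passes only in rows, so rows that do not move let the fingers close. It prints the time, the measured TCP pose, the force, the opening and the grip force at its end. No shift or turn number may pass 1 either way. Input that does not fit is refused with a message, and nothing moves.
- env.read_state(): the state, without advancing time (a new reading comes with each control period).
- imaging.camera(name): name is "side" or "top"; returns the picture (420x560x3 uint8, red, green, blue); there is no depth.
- imaging.get_calibration(name): a dict with "fx", "fy", "cx", "cy" (pixels), "rvec" (rotation vector, rad) and "tvec" (3), from world to camera coordinates, as OpenCV has them. Camera axes: x right, y down, z forward; pixel columns grow to the right and rows downward; lengths in m; the calibration is good to about 2 mm. A picture is of the moment at which its call begins. get_calibration takes no time and is no camera call.
- ticket.finish_job(): hands the job in; it is judged then, once.
The state is a dict: "time": time; "joint_positions": joint angles; "joint_velocities": joint speeds; "effort": joint torques, N m; "tcp_pos": TCP position; "tcp_rot": TCP orientation; "wrist_force": force on the tool from outside, world axes, zero at the start; "moment": the same for the moment, N m; "width": opening from 0.0 (shut) to 1.0 (fully open); "grasp_force": force on a finger pad.
Only numpy, scipy, OpenCV 4.12 (cv2) and the standard library are available. Lean on these libraries where they do the work, as an engineer would, in place of code of your own. Each camera call takes 0.05 s, during which the arm holds its last target. There are 200 camera calls.

## Working session

There is one attempt and no reset: what is moved stays moved. The work goes in short steps, Python scripts to look and compute and a shell command to move; the robot and the scene stay as the last step left them, time stands still between calls to the robot, and variables do not carry over. Pictures are saved under pics/ and viewed, at most 10 in all, crops included, and the job is handed in when it is done.

```bash
mkdir -p pics; cat > h.py <<'E'
import numpy as np, cv2
from bench import env, imaging, ticket
def cal(n):
    c=imaging.get_calibration(n); K=np.array([[c['fx'],0,c['cx']],[0,c['fy'],c['cy']],[0,0,1.]])
    return K,cv2.Rodrigues(np.array(c['rvec'],float))[0],np.array(c['tvec'],float).reshape(3)
def ray(n,u,v):
    K,R,t=cal(n); return -R.T@t, R.T@np.linalg.solve(K,[u,v,1.])
def onplane(n,u,v,z):
    o,d=ray(n,u,v); return o+d*(z-o[2])/d[2]
def tri(a,pa,b,pb):
    o1,d1=ray(a,*pa); o2,d2=ray(b,*pb)
    s=np.linalg.lstsq(np.c_[d1,-d2],o2-o1,rcond=None)[0]
    p,q=o1+s[0]*d1,o2+s[1]*d2
    return (p+q)/2,np.linalg.norm(p-q)
def proj(n,p):
    K,R,t=cal(n); q=K@(R@np.array(p,float)+t); return q[:2]/q[2]
E
python3 - <<'E'
from h import *
np.set_printoptions(precision=3,suppress=True)
for n in('side','top'):
    im=imaging.camera(n); cv2.imwrite(f'pics/{n}0.png',im[:,:,::-1])
    print(n,ray(n,280,210))
s=env.read_state(); print(s['tcp_pos'],s['tcp_rot'],s['width'],env.finger_overhang)
E
```

```text
side (array([ 0.439, -0.76 ,  0.616]), array([ 0.169,  0.813, -0.558]))
top (array([ 0.426, -0.048,  1.127]), array([ 0.141,  0.024, -0.99 ]))
[ 0.18  -0.598  0.233] [[ 0.957  0.289 -0.   ]
 [ 0.289 -0.957  0.001]
 [ 0.    -0.001 -1.   ]] 0.9988980882534659 0.019
```

View pics/top0.png

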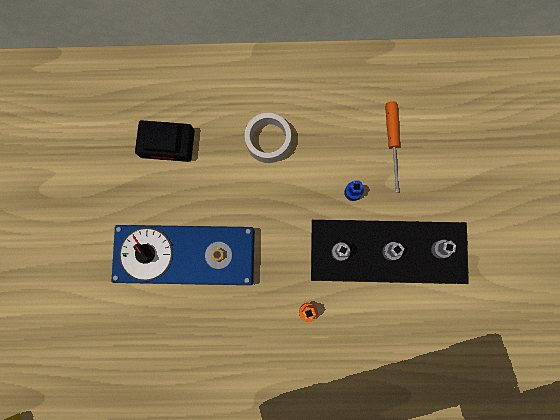

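View pics/side0.png

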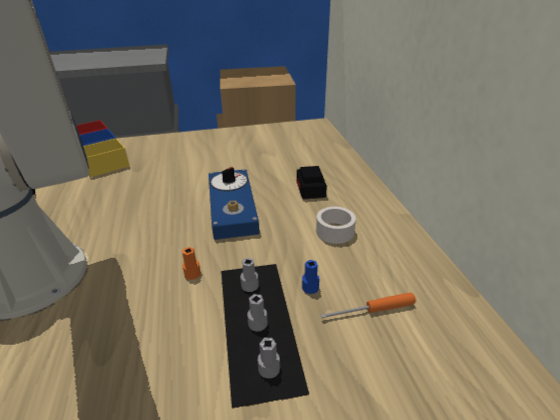

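The top view shows the dial at (146,254) with the hand up-left, and the nut at (218,255). The three grey sockets stand on the mat at (342,251), (395,251) and (447,248). Things that could be mistaken for them are the blue lookalike (355,190) and the orange lookalike (309,313). The side view shows the sockets at (249,275), (257,312) and (268,357). I choose the grey ones on the black mat and check them in a close crop.

```bash
python3 - <<'E'
from h import *
np.set_printoptions(precision=4,suppress=True)
a=cv2.imread('pics/top0.png'); s=cv2.imread('pics/side0.png')
f=lambda im,x,y,w,h,k:cv2.resize(im[y:y+h,x:x+w],None,fx=k,fy=k,interpolation=cv2.INTER_CUBIC)
cv2.imwrite('pics/crop1.png',np.vstack([f(a,105,218,160,75,5),f(a,310,228,160,40,5)]))
S=np.hstack([f(s,225,250,60,135,4),f(s,200,160,70,80,5)[:400].copy() if 0 else cv2.copyMakeBorder(f(s,200,160,70,80,5),0,140,0,0,0)])
cv2.imwrite('pics/crop2.png',S)
def blobs(m,mn):
    n,l,st,c=cv2.connectedComponentsWithStats(m.astype(np.uint8)); return [(st[i],c[i]) for i in range(1,n) if st[i][4]>=mn]
hsv=cv2.cvtColor(a,cv2.COLOR_BGR2HSV); H,Sx,V=cv2.split(hsv)
m=((H>100)&(H<125)&(Sx>120)&(V>60)); m[:200]=0
cs=max(cv2.findContours(m.astype(np.uint8),cv2.RETR_EXTERNAL,cv2.CHAIN_APPROX_NONE)[0],key=cv2.contourArea)
box=cv2.boxPoints(cv2.minAreaRect(cs)); P=np.array([onplane('top',*p,.045) for p in box]); print('deck',box.tolist(),P[:,:2].tolist(),P.mean(0))
red=((H<8)|(H>172))&(Sx>130)&(V>80); red[:, 200:]=0; red[:220]=0
for st,c in blobs(red,3): print('red',st,c)
grn=(H>45)&(H<85)&(Sx>80); grn[:,200:]=0;grn[:220]=0
for st,c in blobs(grn,2): print('green',st,c)
wh=(Sx<60)&(V>120); wh[:200]=0
for st,c in blobs(wh,30): print('white/grey',st,c)
br=(H>10)&(H<30)&(Sx>90); br[:,:200]=0;br[:,240:]=0;br[:242]=0;br[270:]=0
for st,c in blobs(br,5): print('brass',st,c)
mm=(V<45); mm[:200]=0;mm[300:]=0;mm[:,:300]=0;
cs=max(cv2.findContours(mm.astype(np.uint8),cv2.RETR_EXTERNAL,cv2.CHAIN_APPROX_NONE)[0],key=cv2.contourArea)
P=np.array([onplane('top',*p,.004) for p in cv2.boxPoints(cv2.minAreaRect(cs))]); print('mat',P[:,:2].tolist(),P.mean(0))
E
```

```text
deck [[111.71631622314453, 282.17047119140625], [112.73108673095703, 224.32862854003906], [252.24957275390625, 226.77633666992188], [251.23480224609375, 284.6181640625]] [[0.4364986372806341, 0.3253077926709207], [0.5558618643892443, 0.32714238873103724], [0.5459936253490534, 0.036029268842923026], [0.4276445883675594, 0.03878379081120292]] [0.4915 0.1818 0.045 ]
red [133 236   7   8  18] [135.7778 239.7222]
red [135 245   6   8  16] [137.5   248.875]
green [138 245   2   1   2] [138.5 245. ]
green [135 249   2   2   2] [135.5 249.5]
green [122 253   7   2   8] [125.    253.125]
green [146 252   1   2   2] [146.  252.5]
white/grey [ 121  229   50   51 1516] [145.5996 254.5007]
white/grey [435 240  21  18 152] [444.4408 247.9474]
white/grey [205 242  27  27 393] [217.9237 255.1374]
white/grey [332 243  18  17 139] [340.0504 250.9568]
white/grey [385 242  19  18 146] [393.3767 250.3767]
brass [211 248  14  14 100] [217.28 254.54]
mat [[0.43485285209129204, -0.08295923862268954], [0.5655862073493323, -0.08850008190767117], [0.5531910648932279, -0.42112363259377716], [0.42372462534361705, -0.41012135708976344]] [ 0.4943 -0.2507  0.004 ]
```

View pics/crop1.png

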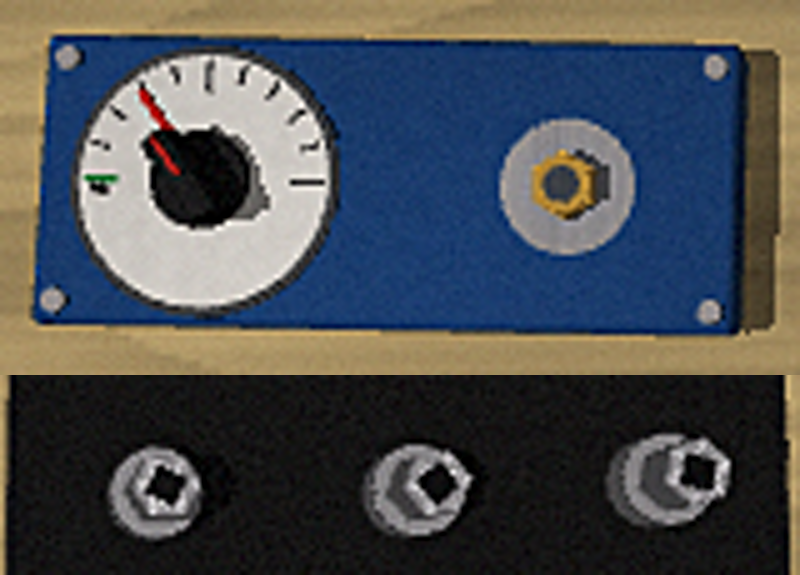

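View pics/crop2.png

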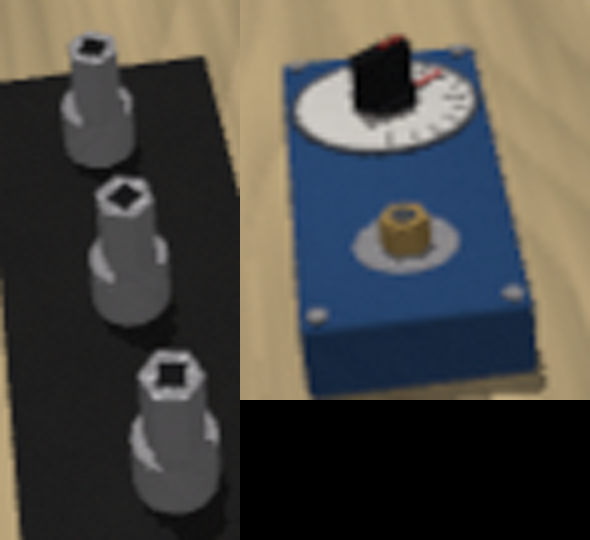

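The crops confirm three grey sockets with square drive holes in their tops. In the top view the holes are near (342,250), (397,249) and (449,248). In the side view they are near (248,261), (256,299) and (268,343). The red hand runs from the dial centre to about (133,236), the green mark is at (124,253), and the nut top is near (217,254). Next I measure the heights from both views and the yaws.

```bash
cat > meas.py <<'E'
from h import *
np.set_printoptions(precision=4,suppress=True)
IM={n:cv2.imread(f'pics/{n}0.png') for n in('top','side')}
def hole(n,u,v,r=5):
    g=cv2.cvtColor(IM[n],cv2.COLOR_BGR2GRAY).astype(float)
    x0,y0=int(round(u))-r,int(round(v))-r; k=8
    p=cv2.resize(g[y0:y0+2*r+1,x0:x0+2*r+1],None,fx=k,fy=k,interpolation=cv2.INTER_CUBIC)
    c=((u-x0+.5)*k,(v-y0+.5)*k)
    m=(p<70).astype(np.uint8); nn,l,st,ce=cv2.connectedComponentsWithStats(m)
    i=l[int(c[1]),int(c[0])]; 
    return (ce[i]+.5)/k-.5+[x0,y0], st[i][4]/k/k
def face(n,u,v,z,thr,r=12):
    g=cv2.cvtColor(IM[n],cv2.COLOR_BGR2GRAY).astype(float)
    x0,y0=int(round(u))-r,int(round(v))-r; k=8
    p=cv2.resize(g[y0:y0+2*r+1,x0:x0+2*r+1],None,fx=k,fy=k,interpolation=cv2.INTER_CUBIC)
    return p,x0,y0
if __name__=='__main__':
    T=[(342.4,249.8),(397,249),(449.4,247.6)];S=[(247.9,261.1),(255.6,298.6),(267.9,343.4)]
    rows=[]
    for t,s in zip(T,S):
        a,aa=hole('top',*t);b,ba=hole('side',*s)
        p,e=tri('top',a,'side',b); print(a,aa,b,ba,'->',p,'gap',e,'onplane',onplane('top',*a,.074),onplane('side',*b,.074))
        # angular profile of the face ring: mean brightness at radius 12.8mm vs world angle in each view
        q=onplane('top',*a,.074); q2=onplane('side',*b,.074)
        for n,c in(('top',q),('side',q2)):
            g=cv2.cvtColor(IM[n],cv2.COLOR_BGR2GRAY).astype(np.float32)
            ang=np.deg2rad(np.arange(0,360,2)); acc=np.zeros(len(ang))
            for rr in np.arange(.0115,.0141,.0004):
                uv=np.array([proj(n,c+rr*np.array([np.cos(x),np.sin(x),0])) for x in ang],np.float32)
                acc+=cv2.remap(g,uv[:,0],uv[:,1],cv2.INTER_CUBIC).ravel()
            w=(acc*np.exp(-6j*ang)).sum()/len(ang)/7
            print('  ',n,'vertex angle mod60',np.rad2deg(-np.angle(w)/6)%60,'amp',abs(w))
    print('knob/nut', tri('top',(217.0,254.2),'side',(200+167/5-.4,160+215/5-.4)))
    d=onplane('top',145.6,254.5,.049); print('dial c',d)
    for z,p in((.05,(105+139/5-.4,218+88/5-.4)),(.05,(105+171/5-.4,218+131/5-.4)),(.085,(105+150/5-.4,218+140/5-.4)),(.085,(105+178/5-.4,218+173/5-.4)),(.049,(125,253.1))): print(onplane('top',*p,z))
    for n,(ox,oy,k),L in(('top',(105,218,5),[(67,57),(52,299),(709,311),(714,67)]),):
        P=np.array([onplane(n,ox+x/k-.4,oy+y/k-.4,.045) for x,y in L]); print('screws',P[:,:2].tolist(),P.mean(0))
    for L in [((317-240)/5,315/5),((513-240)/5,293/5)]: print('side screw',onplane('side',200+L[0]-.4,160+L[1]-.4,.045))
E
python3 meas.py
```

```text
[342.7727 249.6037] 37.21875 [247.6548 261.3099] 18.796875 -> [ 0.4949 -0.1463  0.0766] gap 0.0018807272744693368 onplane [ 0.4941 -0.1465  0.074 ] [ 0.4961 -0.1433  0.074 ]
   top vertex angle mod60 30.76496263751835 amp 12.426623870211817
   side vertex angle mod60 33.84935015995252 amp 2.359986783071206
[397.1297 249.2027] 39.125 [255.6309 298.6345] 26.6875 -> [ 0.4941 -0.2538  0.0766] gap 0.0019907315743227286 onplane [ 0.4933 -0.2543  0.074 ] [ 0.4954 -0.2513  0.074 ]Traceback (most recent call last):
  File "meas.py", line 29, in <module>
    uv=np.array([proj(n,c+rr*np.array([np.cos(x),np.sin(x),0])) for x in ang],np.float32)
                 ~~~~^^^^^^^^^^^^^^^^^^^^^^^^^^^^^^^^^^^^^^^^^^
  File "h.py", line 16, in proj
    K,R,t=cal(n); q=K@(R@np.array(p,float)+t); return q[:2]/q[2]
          ~~~^^^
  File "h.py", line 4, in cal
    c=imaging.get_calibration(n); K=np.array([[c['fx'],0,c['cx']],[0,c['fy'],c['cy']],[0,0,1.]])
ValueError: time passes only in moves, steps and waits
```

Calibration calls seem limited in number per script, so I cache them.

```bash
sed -i 's/^def cal(n):/import functools\n@functools.lru_cache(None)\ndef cal(n):/' h.py; python3 meas.py
```

```text
[342.7727 249.6037] 37.21875 [247.6548 261.3099] 18.796875 -> [ 0.4949 -0.1463  0.0766] gap 0.0018807272744693368 onplane [ 0.4941 -0.1465  0.074 ] [ 0.4961 -0.1433  0.074 ]
   top vertex angle mod60 30.76496263751835 amp 12.426623870211817
   side vertex angle mod60 33.84935015995252 amp 2.359986783071206
[397.1297 249.2027] 39.125 [255.6309 298.6345] 26.6875 -> [ 0.4941 -0.2538  0.0766] gap 0.0019907315743227286 onplane [ 0.4933 -0.2543  0.074 ] [ 0.4954 -0.2513  0.074 ]
   top vertex angle mod60 35.9067660805631 amp 12.409647723347707
   side vertex angle mod60 37.66978840258683 amp 7.901073706292653
[449.2336 246.9958] 39.671875 [267.4234 343.2503] 36.890625 -> [ 0.497  -0.3565  0.0767] gap 0.0021560319827826184 onplane [ 0.4961 -0.3572  0.074 ] [ 0.4984 -0.3545  0.074 ]
   top vertex angle mod60 48.373945339445825 amp 17.412612090549626
   side vertex angle mod60 46.97985924832281 amp 10.565241611553585
knob/nut (array([0.4913, 0.106 , 0.0653]), np.float64(0.003939360703784294))
dial c [0.4918 0.2556 0.049 ]
[0.532  0.2837 0.05  ]
[0.514  0.2699 0.05  ]
[0.5077 0.2679 0.085 ]
[0.4944 0.2564 0.085 ]
[0.4954 0.2983 0.049 ]
screws [[0.5458980139799184, 0.31576889758419674], [0.44610777975137283, 0.3188336724353037], [0.4374992418305742, 0.04860396893644152], [0.5373828400406442, 0.046116589687828516]] [0.4917 0.1823 0.045 ]
side screw [0.4397 0.055  0.045 ]
side screw [0.5399 0.0511 0.045 ]
```

Heights check out: the socket tops triangulate to 76.6 mm against an expected 74, and the nut top to 65 against 63. The screw spans of 100 × 270 mm are also sensible. The two views disagree by a common bias of about 2 mm, so I take the mean. The knob axis is at about (0.495, 0.259) and its angle is about 0.89 rad.

Careful with the scale: shifts go in shares of 50 mm and turns go in shares of 2 rad. That gives: -0.0365 m is -0.73, 0.0275 m is 0.55.

```bash
cat > d.py <<'E'
# usage: d.py x y z yawdeg(of tool y line, optional): prints needed tool-axis deltas
import sys; from h import *
s=env.read_state(); R=np.array(s['tcp_rot']); a=list(map(float,sys.argv[1:]))
np.set_printoptions(precision=4,suppress=True)
print('d_tool',R.T@(np.array(a[:3])-s['tcp_pos']),'t',s['time'],'q',np.array(s['joint_positions']))
y=np.degrees(np.arctan2(R[1,1],R[0,1])); print('ytool deg',y,'tilt',R[:,2])
if len(a)>3:
    d=(a[3]-y+90)%180-90; print('rz',-np.radians(d))
E
python3 -m inch '[{"xyz": [0.55,-0.73,0]},{"xyz": [0.55,-0.73,0]},{"xyz": [0.55,-0.73,0]},{"xyz": [0.55,-0.73,0]},{"xyz": [0.55,-0.73,0]},{"xyz": [0.55,-0.73,0]},{"xyz": [0.55,-0.73,0]},{"xyz": [0.55,-0.73,0]},{"xyz": [0.55,-0.73,0]},{"xyz": [0.55,-0.73,0]}]' 1.0
python3 -m inch '[{"xyz": [0.55,-0.73,0]},{"xyz": [0.55,-0.73,0]},{"xyz": [0.55,-0.73,0]},{"xyz": [0.55,-0.73,0]},{"xyz": [0.55,-0.73,0]},{"xyz": [0.55,-0.73,0]},{"xyz": [0.55,-0.73,0]},{"xyz": [0.55,-0.73,0]},{"rotvec": [0,0,-0.06]},{"rotvec": [0,0,-0.06]},{"rotvec": [0,0,-0.055]},{}]'
python3 d.py .495 .2585 .08 -53
```

```text
time: 1.1
tcp_pos: [0.3384, -0.1678, 0.2336]
tcp_rot: [[0.958, 0.288, 0.0], [0.288, -0.958, -0.0], [0.0, 0.0, -1.0]]
wrist_force: [0.9, 0.2, -0.3]
width: 1.006
grasp_force: 0.0
time: 2.3
tcp_pos: [0.4644, 0.1736, 0.2332]
tcp_rot: [[0.799, 0.601, -0.001], [0.601, -0.799, -0.0], [-0.001, -0.0, -1.0]]
wrist_force: [-0.1, -0.3, 0.1]
width: 1.004
grasp_force: 0.0
d_tool [ 0.0756 -0.0494  0.1532] t 2.3 q [0.3547 0.1517 1.9034 0.     1.0872 1.2807]
ytool deg -53.05606571697183 tilt [-0.0007 -0.0003 -1.    ]
rz -0.0009785313586496934
```

In the tool's units: 0.04 m is 0.8, 0.038 m is 0.76.

```bash
python3 -m inch '[{"xyz": [0.76,-0.5,0]},{"xyz": [0.76,-0.5,0]},{"xyz": [0,0,0.8]},{"xyz": [0,0,0.8]},{"xyz": [0,0,0.8]},{"xyz": [0,0,0.66]},{},{}]'
python3 d.py .495 .2585 .08 -53
```

```text
time: 3.1
tcp_pos: [0.4955, 0.2589, 0.0808]
tcp_rot: [[0.802, 0.598, -0.001], [0.598, -0.802, -0.001], [-0.001, -0.0, -1.0]]
wrist_force: [-1.2, -0.3, 0.3]
width: 0.994
grasp_force: 0.0
d_tool [-0.0007  0.      0.0008] t 3.1 q [ 0.4788  0.4452  1.8939 -0.      0.8037  1.4089]
ytool deg -53.286906879336826 tilt [-0.001  -0.0005 -1.    ]
rz -0.005007469691049694
```

```bash
python3 -m inch '[{},{},{},{},{},{},{},{},{},{}]' 0.0
python3 - <<'E'
from h import *
s=env.read_state(); print(s['wrist_force'],s['moment'],s['width'],s['grasp_force'])
im=imaging.camera('top')[:,:,::-1]; cv2.imwrite('pics/top1.png',im)
E
```

```text
time: 4.1
tcp_pos: [0.4955, 0.2591, 0.0805]
tcp_rot: [[0.8, 0.599, -0.0], [0.599, -0.8, -0.0], [-0.0, 0.0, -1.0]]
wrist_force: [0.0, -0.4, 0.7]
width: 0.154
grasp_force: 0.0
[ 0.00465152 -0.43019728  0.66668591] [ 0.00231189  0.00511024 -0.07993038] 0.1541192943285794 0.0
```

```bash
python3 -m inch '[{},{},{},{}]' 0.0; python3 -c "
from h import *
print(env.read_state()['moment'])"
```

```text
time: 4.55
tcp_pos: [0.4953, 0.2593, 0.0806]
tcp_rot: [[0.801, 0.599, -0.0], [0.599, -0.801, 0.0], [-0.0, -0.0, -1.0]]
wrist_force: [-3.6, 3.6, 0.4]
width: 0.131
grasp_force: 30.0
[ 0.73363638  0.49857762 -0.08218921]
```

In the tool's units: -0.1 rad / 2 = -0.05.

```bash
python3 -m inch '[{"rotvec": [0,0,-0.05]},{"rotvec": [0,0,-0.05]},{"rotvec": [0,0,-0.05]},{"rotvec": [0,0,-0.05]},{"rotvec": [0,0,-0.05]},{"rotvec": [0,0,-0.05]},{"rotvec": [0,0,-0.05]},{},{}]'; python3 -c "
from h import *
print(env.read_state()['moment'])"; python3 d.py .495 .2585 .08 -1.8;
python3 -m inch '[{"rotvec": [0,0,-0.025]},{"rotvec": [0,0,-0.025]},{"rotvec": [0,0,-0.015]},{}]'; python3 -c "
from h import *
print(env.read_state()['moment'])"; python3 d.py .495 .2585 .08 -1.8
```

```text
time: 5.45
tcp_pos: [0.4946, 0.2597, 0.0805]
tcp_rot: [[0.226, 0.974, -0.002], [0.974, -0.226, 0.001], [0.0, -0.002, -1.0]]
wrist_force: [-5.6, 7.4, 2.2]
width: 0.128
grasp_force: 30.0
[1.27380165 1.05084375 0.0492146 ]
d_tool [-0.0011  0.0006  0.0005] t 5.45 q [0.4799 0.4451 1.8949 0.002  0.8027 0.7068]
ytool deg -13.074748702988071 tilt [-0.0016  0.0007 -1.    ]
rz -0.19678148720210192
time: 5.85
tcp_pos: [0.4945, 0.2597, 0.0805]
tcp_rot: [[0.097, 0.995, -0.002], [0.995, -0.097, 0.001], [0.001, -0.002, -1.0]]
wrist_force: [-7.6, 6.8, 3.0]
width: 0.126
grasp_force: 30.0
[1.32226517 1.19223585 0.0337386 ]
d_tool [-0.0012  0.0006  0.0005] t 5.85 q [0.48   0.445  1.895  0.0022 0.8029 0.5759]
ytool deg -5.583453484305329 tilt [-0.0019  0.0008 -1.    ]
rz -0.06603372039717954
```

In the tool's units: -0.03 rad / 2 = -0.015.

```bash
for i in 1 2; do python3 -m inch '[{"rotvec": [0,0,-0.015]},{}]' | sed -n 1p; python3 -c "
from h import *
print(env.read_state()['moment'])"; python3 d.py .495 .2585 .08 -1.8; done
```

```text
time: 6.05
[1.30770368 1.24441512 0.0201664 ]
d_tool [-0.0012  0.0006  0.0005] t 6.05 q [0.48   0.445  1.895  0.0022 0.803  0.546 ]
ytool deg -3.8700536453723973 tilt [-0.002   0.0008 -1.    ]
rz -0.03612925180465941
time: 6.25
[1.39304694 1.23515056 0.02417372]
d_tool [-0.0012  0.0006  0.0005] t 6.25 q [0.48   0.4449 1.8951 0.0022 0.803  0.516 ]
ytool deg -2.1513505663178667 tilt [-0.002   0.0008 -1.    ]
rz -0.006132224210993381
```

In the tool's units: -0.03 rad / 2 = -0.015.

```bash
python3 -m inch '[{"rotvec": [0,0,-0.015]},{}]' | sed -n 1p; python3 -c "
from h import *
print(env.read_state()['moment'])";  python3 -m inch '[{"rotvec": [0,0,-0.015]},{}]' | sed -n 1p; python3 -c "
from h import *
print(env.read_state()['moment'])"; python3 d.py .495 .2585 .08 -1.8
```

```text
time: 6.45
[ 1.29242132  1.20674244 -0.34721945]
time: 6.65
[ 1.28895521  1.1483623  -0.56832535]
d_tool [-0.0012  0.0006  0.0006] t 6.65 q [0.4799 0.4449 1.8951 0.0026 0.803  0.4568]
ytool deg 1.2175172722525673 tilt [-0.0021  0.001  -1.    ]
rz 0.05266561163660533
```

The moment jumped at the stop, at about −1.8° tool yaw as predicted. I release, go up, and look at the hand.

In the tool's units: -0.0495 m is -0.99, -0.0485 m is -0.97.

```bash
python3 -m inch '[{},{},{},{},{}]' 0.6
python3 -m inch '[{"xyz": [0,0,-0.6]},{"xyz": [0,0,-0.9]},{"xyz": [0,0,-0.9]},{"xyz": [0,0,-0.6]},{"xyz": [0.2,-0.97,0]},{"xyz": [0,-0.99,0]},{"xyz": [0,-0.99,0]},{"xyz": [0,-0.99,0]}]' 
python3 - <<'E'
from h import *
np.set_printoptions(precision=4,suppress=True)
im=imaging.camera('top')[:,:,::-1]; cv2.imwrite('pics/top2.png',im)
cv2.imwrite('pics/crop3.png',cv2.resize(im[205:300,100:260],None,fx=5,fy=5,interpolation=cv2.INTER_CUBIC))
E
```

```text
time: 7.15
tcp_pos: [0.4957, 0.2589, 0.0806]
tcp_rot: [[-0.022, 1.0, 0.0], [1.0, 0.022, -0.0], [-0.0, 0.0, -1.0]]
wrist_force: [-0.1, 0.0, -0.6]
width: 0.545
grasp_force: 0.0
time: 7.95
tcp_pos: [0.2967, 0.2642, 0.2305]
tcp_rot: [[-0.021, 1.0, 0.0], [1.0, 0.021, 0.0], [0.0, 0.0, -1.0]]
wrist_force: [0.4, 1.4, 1.4]
width: 0.598
grasp_force: 0.0
```

View pics/crop3.png

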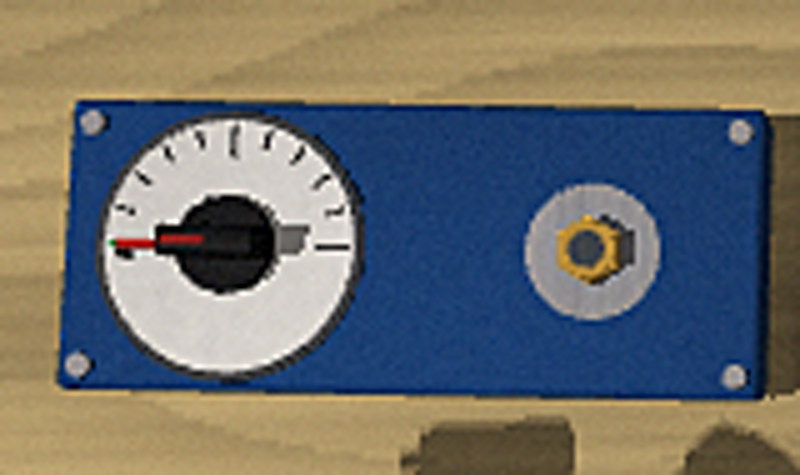

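The red hand now lies on the green mark, at crop (115,243), so the knob is on its stop. Next I fit the dial and washer outlines to get the camera bias at the knob, whose axis is known from the grip, and carry that over to the nut.

```bash
python3 - <<'E'
from h import *
np.set_printoptions(precision=4,suppress=True)
im=cv2.imread('pics/top2.png'); H,S,V=cv2.split(cv2.cvtColor(im,cv2.COLOR_BGR2HSV))
blue=((H>100)&(H<125)&(S>120)&(V>60)); nb=(~blue).astype(np.uint8); nb[:227]=0;nb[284:]=0
nb[:,:116]=0; nb[:,250:]=0
for c in cv2.findContours(nb,cv2.RETR_EXTERNAL,cv2.CHAIN_APPROX_NONE)[0]:
    if cv2.contourArea(c)>200:
        e=cv2.fitEllipse(c); print(e, onplane('top',*e[0],.045),onplane('top',*e[0],.049))
br=((H>10)&(H<30)&(S>90)).astype(np.uint8); br[:,:200]=0;br[:,240:]=0;br[:242]=0;br[270:]=0
c=max(cv2.findContours(br,cv2.RETR_EXTERNAL,cv2.CHAIN_APPROX_NONE)[0],key=cv2.contourArea); e=cv2.minEnclosingCircle(c); print('brass',e,onplane('top',*e[0],.061))
E
python3 d.py .4951 -.1449 .23 0
```

```text
((217.99365234375, 254.8585662841797), (26.39647674560547, 26.68169593811035), 45.362003326416016) [0.4891 0.1069 0.045 ] [0.4889 0.1063 0.049 ]
((145.678466796875, 253.7052764892578), (52.22959899902344, 54.64533615112305), 42.496498107910156) [0.4937 0.2566 0.045 ] [0.4935 0.2555 0.049 ]
brass ((217.5, 254.5), 6.96429443359375) [0.4889 0.1056 0.061 ]
d_tool [-0.4113  0.1964 -0.0007] t 8.0 q [ 0.7295 -0.0178  2.098   0.0022  1.067   0.7074]
ytool deg 1.2058800890229107 tilt [-0.0054 -0.0023 -1.    ]
rz 0.02104657793769215
```

In the tool's units: -0.041 m is -0.82, 0.03 m is 0.6.

```bash
python3 -m inch '[{"xyz": [-0.82,0.392,0]},{"xyz": [-0.82,0.392,0]},{"xyz": [-0.82,0.392,0]},{"xyz": [-0.82,0.392,0]},{"xyz": [-0.82,0.392,0]},{"xyz": [-0.82,0.392,0]},{"xyz": [-0.82,0.392,0]},{"xyz": [-0.82,0.392,0]},{"xyz": [-0.82,0.392,0]},{"xyz": [-0.82,0.392,0]},{"xyz": [0,0,0.6]},{}]' 0.8
python3 d.py .495 -.1437 .058 1
```

```text
time: 9.2
tcp_pos: [0.5015, -0.1415, 0.1977]
tcp_rot: [[-0.02, 1.0, -0.005], [1.0, 0.02, 0.001], [0.002, -0.005, -1.0]]
wrist_force: [-1.3, -0.4, 0.3]
width: 0.798
grasp_force: 0.0
d_tool [-0.0023 -0.0058  0.1397] t 9.2 q [-0.2779  0.2349  1.8864 -0.      1.0257 -0.2977]
ytool deg 1.137489005020378 tilt [-0.0053  0.0015 -1.    ]
rz 0.0023996358228967236
```

In the tool's units: 0.045 m is 0.9, 0.04 m is 0.8.

```bash
python3 -m inch '[{"xyz": [-0.04,-0.12,0]},{"xyz": [0,0,0.9]},{"xyz": [0,0,0.8]},{"xyz": [0,0,0.7]},{"xyz": [0,0,0.4]},{},{}]'
python3 d.py .495 -.1437 .058 1
```

```text
time: 9.9
tcp_pos: [0.4978, -0.1426, 0.0619]
tcp_rot: [[-0.023, 1.0, 0.001], [1.0, 0.023, -0.0], [-0.0, 0.001, -1.0]]
wrist_force: [0.4, 0.1, -0.5]
width: 0.803
grasp_force: 0.0
d_tool [-0.0011 -0.0029  0.0039] t 9.9 q [-0.2818  0.4251  1.9932  0.      0.7225 -0.3049]
ytool deg 1.3188039173950594 tilt [ 0.0007 -0.0002 -1.    ]
rz 0.005564178026799795
```

In the tool's units: 0.004 m is 0.08, -0.0029 m is -0.058.

```bash
python3 -m inch '[{"xyz": [-0.02,-0.058,0.08]},{}]'
python3 -m inch '[{},{},{},{},{},{},{},{},{}]' 0.0
python3 d.py .495 -.1437 .058 1
```

```text
time: 10.1
tcp_pos: [0.4948, -0.1442, 0.0577]
tcp_rot: [[-0.022, 1.0, 0.002], [1.0, 0.022, -0.001], [-0.001, 0.002, -1.0]]
wrist_force: [0.5, -0.8, -0.9]
width: 0.799
grasp_force: 0.0
time: 11.0
tcp_pos: [0.4945, -0.144, 0.0565]
tcp_rot: [[-0.022, 1.0, -0.0], [1.0, 0.022, 0.0], [0.0, -0.0, -1.0]]
wrist_force: [-0.0, -0.6, 0.1]
width: 0.256
grasp_force: 30.0
d_tool [ 0.0003  0.0005 -0.0015] t 11.0 q [-0.2863  0.4313  2.0009  0.      0.7095 -0.3083]
ytool deg 1.2607796151219781 tilt [-0.0001  0.     -1.    ]
rz 0.004551462905962074
```

Gripped on the flats, with 23.6 mm opening. Lift, carry to above the nut, and turn to 28.2°.

In the tool's units: 0.042 m is 0.84, -0.04 m is -0.8, -0.15 rad / 2 = -0.075.

```bash
python3 -m inch '[{"xyz": [0,0,-0.6]},{"xyz": [0,0,-0.8]},{"xyz": [0,0,-0.6]},{"xyz": [0.84,0,0]},{"xyz": [0.84,0,0]},{"xyz": [0.84,0,0]},{"xyz": [0.84,0,0]},{"xyz": [0.84,0,0]},{"xyz": [0.84,0,0]},{"rotvec": [0,0,-0.075]},{"rotvec": [0,0,-0.075]},{"rotvec": [0,0,-0.075]}]'
python3 -m inch '[{"rotvec": [0,0,-0.01]},{},{}]'
python3 d.py .4897 .1095 .1255 28.2
```

```text
time: 12.2
tcp_pos: [0.4885, 0.1084, 0.1563]
tcp_rot: [[-0.461, 0.887, -0.001], [0.887, 0.461, -0.0], [0.0, -0.001, -1.0]]
wrist_force: [-0.5, 1.1, -1.9]
width: 0.257
grasp_force: 30.0
time: 12.5
tcp_pos: [0.4889, 0.1078, 0.1565]
tcp_rot: [[-0.469, 0.883, -0.0], [0.883, 0.469, -0.0], [0.0, -0.0, -1.0]]
wrist_force: [-0.1, -0.1, -1.9]
width: 0.262
grasp_force: 30.0
d_tool [0.0012 0.0015 0.031 ] t 12.5 q [ 0.2139  0.2555  1.9681 -0.      0.9181 -0.2745]
ytool deg 27.985803494870616 tilt [-0.0001 -0.     -1.    ]
rz -0.0037384342607725946
```

In the tool's units: 0.02 m is 0.4, 0.017 m is 0.34.

```bash
python3 -m inch '[{"xyz": [0.024,0.03,0.4]},{"xyz": [0,0,0.34]},{},{}]'
python3 d.py .4897 .1095 .1155 28.2
python3 -m inch '[{"xyz": [0,0,0.04]},{"xyz": [0,0,0.04]},{}]' | grep -E 'pos|force'
python3 d.py .4897 .1095 .1155 28.2
```

```text
time: 12.9
tcp_pos: [0.4897, 0.1095, 0.1197]
tcp_rot: [[-0.471, 0.882, -0.001], [0.882, 0.471, -0.0], [0.0, -0.001, -1.0]]
wrist_force: [-0.1, -0.1, -1.4]
width: 0.262
grasp_force: 30.0
d_tool [-0.      0.      0.0042] t 12.9 q [ 0.2171  0.3118  1.9933 -0.      0.8373 -0.2734]
ytool deg 28.104349570704485 tilt [-0.0007 -0.0002 -1.    ]
rz -0.0016694149221528184
tcp_pos: [0.4899, 0.1097, 0.1159]
wrist_force: [-0.0, -0.2, -2.6]
grasp_force: 30.0
d_tool [-0.0001 -0.0003  0.0004] t 13.2 q [ 0.2173  0.3175  1.9962  0.      0.8273 -0.2745]
ytool deg 28.173424576921377 tilt [ 0.0005  0.0001 -1.    ]
rz -0.0004638286328325064
```

In the tool's units: 0.0015 m is 0.03.

```bash
for i in 1 2; do python3 -m inch '[{"xyz": [0,0,0.03]},{}]' | grep -E 'pos|wrist'; done
python3 -m inch '[{"xyz": [0,0,0.03]},{}]' | grep -E 'pos|wrist';python3 -c "
from h import *
print(env.read_state()['moment'])"
```

```text
tcp_pos: [0.4901, 0.1097, 0.1154]
wrist_force: [-3.8, -2.1, 12.5]
tcp_pos: [0.4903, 0.1097, 0.1151]
wrist_force: [-8.8, -2.3, 30.5]
tcp_pos: [0.4907, 0.1096, 0.1147]
wrist_force: [-11.5, -5.8, 42.7]
[-1.09787459  2.4548542  -0.04687848]
```

Contact is at the 18 mm height, so this is either a misfit or a small misalignment. I back off to a light press and probe around.

In the tool's units: -0.0025 m is -0.05.

```bash
q(){ grep -E 'pos|wrist' | tr '\n' ' '; echo; }
python3 -m inch '[{"xyz": [0,0,-0.05]},{}]' | q
python3 -m inch '[{"xyz": [-0.026,-0.014,0]},{}]' | q
python3 -m inch '[{"xyz": [-0.026,-0.014,0]},{}]' | q
python3 -m inch '[{"xyz": [-0.014,0.026,0]},{}]' | q
python3 -m inch '[{"xyz": [0.026,0.014,0]},{}]' | q
python3 -m inch '[{"xyz": [0.026,0.014,0]},{}]' | q
python3 -m inch '[{"xyz": [0.026,0.014,0]},{}]' | q
python3 -m inch '[{"xyz": [0.026,0.014,0]},{}]' | q
python3 -m inch '[{"xyz": [0.014,-0.026,0]},{}]' | q
python3 -m inch '[{"xyz": [-0.026,-0.014,0]},{}]' | q
```

```text
tcp_pos: [0.4905, 0.1098, 0.115] wrist_force: [-3.4, -1.4, 17.1] 
tcp_pos: [0.4906, 0.1092, 0.115] wrist_force: [-4.1, 4.3, 15.3] 
tcp_pos: [0.4909, 0.108, 0.1149] wrist_force: [-3.2, 6.1, 12.9] 
tcp_pos: [0.4912, 0.1079, 0.1148] wrist_force: [-6.4, 6.4, 17.6] 
tcp_pos: [0.4911, 0.1084, 0.1148] wrist_force: [-7.0, -0.6, 19.2] 
tcp_pos: [0.4911, 0.1088, 0.1148] wrist_force: [-6.0, -6.9, 20.3] 
tcp_pos: [0.4908, 0.1096, 0.1147] wrist_force: [-6.8, -10.3, 20.8] 
tcp_pos: [0.4905, 0.1106, 0.1146] wrist_force: [-6.2, -13.9, 21.6] 
tcp_pos: [0.4903, 0.1114, 0.1147] wrist_force: [-1.9, -9.3, 13.5] 
tcp_pos: [0.4904, 0.1108, 0.1147] wrist_force: [-2.9, -2.4, 14.2]
```

In the tool's units: -0.005 m is -0.1.

```bash
python3 -m inch '[{"xyz": [0,0,-0.1]},{}]' | grep pos; python3 d.py .4894 .1086 .1155 28.2
```

```text
tcp_pos: [0.4901, 0.1113, 0.1189]
d_tool [-0.002  -0.0018  0.0034] t 16.0 q [ 0.2202  0.3133  1.9933  0.0001  0.8343 -0.2718]
ytool deg 28.183190956148657 tilt [ 0.0008  0.0003 -1.    ]
rz -0.0002933731593179713
```

```bash
q(){ grep -E 'pos|wrist' | tr '\n' ' '; echo; }
python3 -m inch '[{"xyz": [-0.04,-0.036,0]},{"xyz": [0,0,0.06]},{"xyz": [0,0,0.05]},{}]' | q
python3 -m inch '[{"xyz": [0,0,-0.11]},{"xyz": [0.026,0,0]},{"xyz": [0,0,0.06]},{"xyz": [0,0,0.05]},{}]' | q
python3 -m inch '[{"xyz": [0,0,-0.11]},{"xyz": [-0.052,0,0]},{"xyz": [0,0,0.06]},{"xyz": [0,0,0.05]},{}]' | q
python3 -m inch '[{"xyz": [0,0,-0.11]},{"xyz": [0.026,0.026,0]},{"xyz": [0,0,0.06]},{"xyz": [0,0,0.05]},{}]' | q
python3 -m inch '[{"xyz": [0,0,-0.11]},{"xyz": [0,-0.052,0]},{"xyz": [0,0,0.06]},{"xyz": [0,0,0.05]},{}]' | q
python3 -m inch '[{"xyz": [0,0,-0.11]},{"xyz": [0,0.026,0]},{"xyz": [0,0,-0.06]},{}]' | q
python3 - <<'E'
from h import *
im=imaging.camera('side')[:,:,::-1]; cv2.imwrite('pics/side1.png',im)
cv2.imwrite('pics/crop4.png',cv2.resize(im[120:250,180:290],None,fx=4.5,fy=4.5,interpolation=cv2.INTER_CUBIC))
E
```

```text
tcp_pos: [0.4892, 0.1082, 0.1145] wrist_force: [-7.5, -3.8, 24.6] 
tcp_pos: [0.4887, 0.1098, 0.1144] wrist_force: [-6.8, -1.3, 27.3] 
tcp_pos: [0.4901, 0.107, 0.1142] wrist_force: [-5.0, -4.6, 23.1] 
tcp_pos: [0.4905, 0.1093, 0.1141] wrist_force: [-5.9, -1.8, 23.5] 
tcp_pos: [0.4877, 0.1077, 0.1141] wrist_force: [-8.2, -3.0, 24.7] 
tcp_pos: [0.4891, 0.1085, 0.1214] wrist_force: [0.7, 0.0, -1.4]
```

View pics/crop4.png

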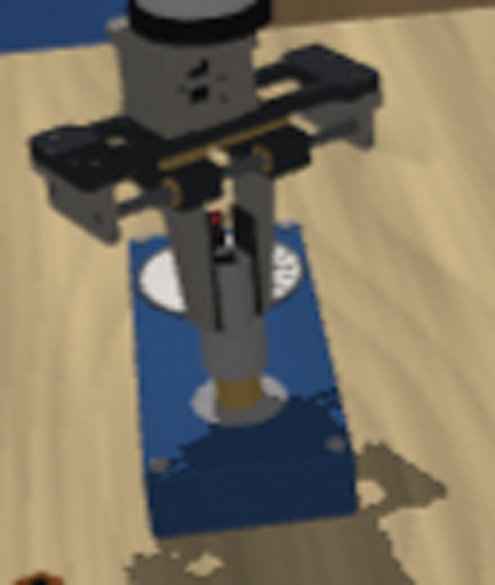

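The socket is held upright over the nut, with the skirt at crop (236,360) and the nut at (240,395), and it is centred. Seven spots all stopped at the 18 mm height, so this socket does not fit and goes back to its place on the mat.

In the tool's units: -0.042 m is -0.84, 0.03 m is 0.6, 0.15 rad / 2 = 0.075.

```bash
python3 -m inch '[{"xyz": [0,0,-0.7],"rotvec": [0,0,0.06]},{"rotvec": [0,0,0.075]},{"rotvec": [0,0,0.075]},{"rotvec": [0,0,0.025]},{"xyz": [-0.84,0,0]},{"xyz": [-0.84,0,0]},{"xyz": [-0.84,0,0]},{"xyz": [-0.84,0,0]},{"xyz": [-0.84,0,0]},{"xyz": [-0.84,0,0]},{"xyz": [0,0,0.6]},{}]' | grep pos
python3 d.py .4945 -.144 .059 1.2
```

```text
tcp_pos: [0.4923, -0.1439, 0.1238]
d_tool [-0.0003  0.0026  0.0648] t 20.05 q [-0.2874  0.3226  1.9641  0.0001  0.8602 -0.307 ]
ytool deg 1.119786116493017 tilt [-0.0051  0.0016 -1.    ]
rz -0.0013999963730080718
```

In the tool's units: 0.03 m is 0.6, 0.003 m is 0.06.

```bash
python3 -m inch '[{"xyz": [0,0.04,0.6]},{"xyz": [0,0,0.6]},{"xyz": [0,0,0.06]},{}]' | grep -E 'pos|wrist'
python3 -m inch '[{"xyz": [0,0,0.05]},{"xyz": [0,0,0.03]},{}]' | grep -E 'pos|wrist'
python3 -m inch '[{"xyz": [0,0,0.02]},{}]' | grep -E 'pos|wrist'
```

```text
tcp_pos: [0.4962, -0.1425, 0.0637]
wrist_force: [0.8, 0.1, -2.1]
tcp_pos: [0.4971, -0.1434, 0.0604]
wrist_force: [-0.2, -0.2, -2.8]
tcp_pos: [0.4968, -0.1434, 0.0589]
wrist_force: [-0.3, 0.0, -2.1]
```

Careful with the scale: shifts go in shares of 50 mm and turns go in shares of 2 rad. That gives: 0.002 m is 0.04, 0.0008 m is 0.016.

```bash
python3 -m inch '[{"xyz": [0,0,0.04]},{"xyz": [0,0,0.016]},{}]' | grep -E 'pos|wrist'
python3 -m inch '[{"xyz": [0,0,0.016]},{}]' | grep -E 'pos|wrist'
python3 -m inch '[{"xyz": [0,0,0.016]},{}]' | grep -E 'pos|wrist'
```

```text
tcp_pos: [0.4965, -0.1433, 0.0556]
wrist_force: [-0.2, -0.2, -1.0]
tcp_pos: [0.4966, -0.1433, 0.0554]
wrist_force: [-2.3, 1.5, 4.6]
tcp_pos: [0.4966, -0.1433, 0.0553]
wrist_force: [-5.0, 1.9, 16.4]
```

In the tool's units: -0.0008 m is -0.016.

```bash
python3 -m inch '[{"xyz": [0,0,-0.016]},{},{},{},{},{}]' 0.8 | grep -E 'pos|width'
python3 -m inch '[{"xyz": [0,0,-0.8]},{"xyz": [0,0,-0.9]},{"xyz": [-0.72,0,0]},{"xyz": [-0.72,0,0]},{"xyz": [-0.72,0,0]},{"rotvec": [0,0,-0.045]},{},{}]' | grep -E 'pos|width'
python3 d.py .4938 -.252 .0565 6.5
python3 - <<'E'
from h import *
im=imaging.camera('side')[:,:,::-1]; cv2.imwrite('pics/side2.png',im)
im2=imaging.camera('top')[:,:,::-1]; cv2.imwrite('pics/top3.png',im2)
f=lambda i,x,y,w,h,k:cv2.resize(i[y:y+h,x:x+w],None,fx=k,fy=k,interpolation=cv2.INTER_CUBIC)
cv2.imwrite('pics/crop5.png',np.hstack([f(im,200,220,120,180,3),f(im2,310,170,140,180,3)]))
E
```

```text
tcp_pos: [0.4966, -0.1434, 0.0549]
width: 0.762
tcp_pos: [0.4987, -0.251, 0.1398]
width: 0.8
d_tool [-0.0005 -0.005   0.0833] t 23.05 q [-0.469   0.3602  1.8599  0.0001  0.9221 -0.5788]
ytool deg 6.281835796226476 tilt [-0.0005  0.0004 -1.    ]
rz -0.003807683665839864
```

View pics/crop5.png

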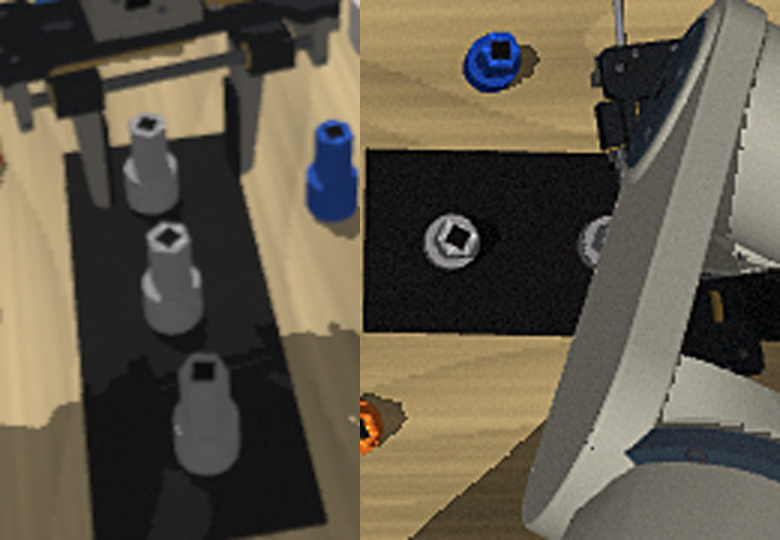

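The first socket stands upright on the mat, at crop (150,165). The second, at (170,280), is below the open gripper. Go down and grasp it.

In the tool's units: 0.04 m is 0.8, 0.033 m is 0.66.

```bash
python3 -m inch '[{"xyz": [-0.01,-0.1,0]},{"xyz": [0,0,0.8]},{"xyz": [0,0,0.66]},{},{}]' | grep -E 'pos|wrist'
python3 d.py .4938 -.252 .0565 6.5
```

```text
tcp_pos: [0.4938, -0.252, 0.0672]
wrist_force: [-0.2, 0.5, -0.0]
d_tool [0.     0.     0.0107] t 23.65 q [-0.4746  0.4605  1.9103 -0.      0.7722 -0.5867]
ytool deg 6.423354021124534 tilt [-0.0012  0.0006 -1.    ]
rz -0.0013377246897908267
```

In the tool's units: 0.0105 m is 0.21.

```bash
python3 -m inch '[{"xyz": [0,0,0.21]},{}]' | grep -E 'pos|wrist'
python3 -m inch '[{},{},{},{},{},{},{},{},{}]' 0.0
python3 d.py .4938 -.252 .0565 6.5
```

```text
tcp_pos: [0.4944, -0.2525, 0.0568]
wrist_force: [0.3, 0.6, 0.6]
time: 24.75
tcp_pos: [0.4941, -0.2524, 0.0565]
tcp_rot: [[-0.112, 0.994, -0.0], [0.994, 0.112, 0.0], [0.0, -0.0, -1.0]]
wrist_force: [0.2, -0.1, 0.6]
width: 0.258
grasp_force: 30.0
d_tool [ 0.0004 -0.0002 -0.    ] t 24.75 q [-0.475   0.4773  1.9149 -0.      0.7495 -0.587 ]
ytool deg 6.4180063356995545 tilt [-0.0001  0.     -1.    ]
rz -0.0014310594078176299
```

In the tool's units: -0.045 m is -0.9, 0.0449 m is 0.898.

```bash
python3 -m inch '[{"xyz": [0,0,-0.7]},{"xyz": [0,0,-0.9]},{"xyz": [0,0,-0.8]},{"xyz": [0.898,0.09,0]},{"xyz": [0.898,0.09,0]},{"xyz": [0.898,0.09,0]},{"xyz": [0.898,0.09,0]},{"xyz": [0.898,0.09,0]},{"xyz": [0.898,0.09,0]},{"xyz": [0.898,0.09,0]},{"xyz": [0.898,0.09,0]}]' | grep pos
python3 -m inch '[{"rotvec": [0,0,-0.065]},{"xyz": [0,0,0.6],"rotvec": [0,0,-0.065]},{"xyz": [0,0,0.4],"rotvec": [0,0,-0.06]},{},{}]'
python3 d.py .4894 .1086 .1155 28.2
```

```text
tcp_pos: [0.4892, 0.1104, 0.1765]
time: 26.35
tcp_pos: [0.4896, 0.1085, 0.1266]
tcp_rot: [[-0.469, 0.883, -0.001], [0.883, 0.469, -0.0], [0.0, -0.001, -1.0]]
wrist_force: [0.7, 0.4, -1.9]
width: 0.258
grasp_force: 30.0
d_tool [ 0.0001 -0.0001  0.0111] t 26.35 q [ 0.2151  0.3009  1.989   0.      0.8526 -0.2733]
ytool deg 27.983736017788814 tilt [-0.0009 -0.0002 -1.    ]
rz -0.003774518543059686
```

In the tool's units: 0.009 m is 0.18.

```bash
q(){ grep -E 'pos|wrist' | tr '\n' ' '; echo; }
python3 -m inch '[{"xyz": [0,0,0.18]},{}]' | q
python3 -m inch '[{"xyz": [0,0,0.04]},{"xyz": [0,0,0.03]},{}]' | q
python3 -m inch '[{"xyz": [0,0,0.02]},{}]' | q
```

```text
tcp_pos: [0.4898, 0.1084, 0.1174] wrist_force: [0.7, -0.1, -2.0] 
tcp_pos: [0.4898, 0.1085, 0.114] wrist_force: [-0.8, -0.1, -2.1] 
tcp_pos: [0.4897, 0.1086, 0.113] wrist_force: [-0.4, 1.1, -1.8]
```

It went past the 18 mm height with no force, so this one goes over the nut. I continue gently to the deck.

In the tool's units: 0.002 m is 0.04.

```bash
q(){ grep -E 'pos|wrist' | tr '\n' ' '; echo; }
python3 -m inch '[{"xyz": [0,0,0.04]},{}]' | q
python3 -m inch '[{"xyz": [0,0,0.04]},{"xyz": [0,0,0.04]},{}]' | q
```

```text
tcp_pos: [0.4896, 0.1086, 0.1108] wrist_force: [0.2, -0.0, -1.9] 
tcp_pos: [0.4895, 0.1085, 0.1066] wrist_force: [-0.7, -0.2, -0.9]
```

In the tool's units: 0.003 m is 0.06.

```bash
q(){ grep -E 'pos|wrist' | tr '\n' ' '; echo; }
python3 -m inch '[{"xyz": [0,0,0.06]},{"xyz": [0,0,0.06]},{}]' | q
python3 -m inch '[{"xyz": [0,0,0.04]},{}]' | q
python3 -m inch '[{"xyz": [0,0,0.02]},{}]' | q
python3 -m inch '[{"xyz": [0,0,0.02]},{}]' | q
```

```text
tcp_pos: [0.4894, 0.1085, 0.1005] wrist_force: [-0.9, -0.1, -1.8] 
tcp_pos: [0.4896, 0.1086, 0.0988] wrist_force: [-0.3, -1.0, -1.4] 
tcp_pos: [0.4897, 0.1086, 0.0979] wrist_force: [0.2, 0.4, -1.2] 
tcp_pos: [0.4899, 0.1086, 0.0974] wrist_force: [-0.8, -0.1, 5.0]
```

The socket rests on the deck at 97.5 mm, exactly as predicted. One small press, a last check, then hand in.

In the tool's units: 0.0007 m is 0.014.

```bash
python3 -m inch '[{"xyz": [0,0,0.014]},{},{}]'
python3 - <<'E'
from h import *
im=imaging.camera('side')[:,:,::-1]
cv2.imwrite('pics/crop6.png',cv2.resize(im[130:390,170:340],None,fx=2.3,fy=2.3,interpolation=cv2.INTER_CUBIC))
E
```

```text
time: 28.75
tcp_pos: [0.4899, 0.1086, 0.0974]
tcp_rot: [[-0.472, 0.881, 0.0], [0.881, 0.472, 0.0], [-0.0, 0.0, -1.0]]
wrist_force: [-4.8, -0.6, 14.7]
width: 0.26
grasp_force: 30.0
```

View pics/crop6.png

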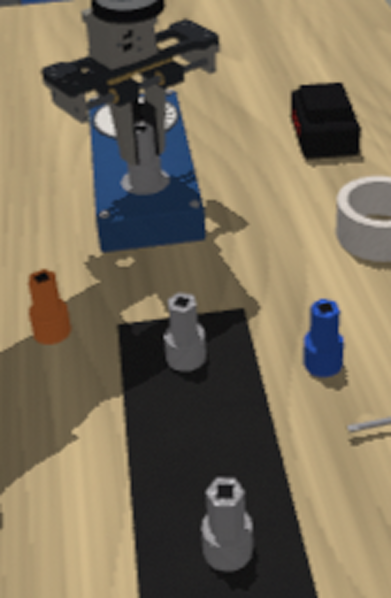

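The held socket is down on the deck at crop (145,175), and the nut is fully covered. The other two stand on the mat at (185,335) and (228,530).

```bash
python3 -c "
from bench import ticket
print(ticket.finish_job())"
```

```text
the job is handed in; nothing more can be done
None
```

The job is handed in after about 29 s: the red peak hand is on its zero stop, the middle socket (the second one tried) fits and is held fully down over the nut, and the first socket, which did not fit, is back standing on the mat.

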